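# Dry-check the closing stop of a bench sprue cutter

## Robot

A 7-joint arm with a two-finger parallel gripper is mounted at the origin on the work surface. World frame = base frame: x ahead of the robot, y to its left, z up, the work surface at z = 0. Lengths are in m, angles in rad, forces in N, time in s.
With the tool pointing down it reaches from about 0.4 to 0.875 m from the base axis. Payload 4.4 kg.
Tool frame: the origin (TCP) lies at the very end of the fingers, on their centre line; the grasp point (between the pads) lies 19 mm behind it; z points along the fingers, y is the line along which they close (so a half turn about z gives the same grasp; the last joint's range is limited). The gripper opens to 85 mm and grips with 20 to 120 N. Pads are 22 mm wide; open, the fingers measure 114 mm over their backs; the gripper's body (76 mm by 85 mm) begins 54 mm behind the grasp point. The pads swing forward as they close: fully open they stand 13 mm farther back than shut.
Start: joints at [1.276, 0.628, 0.038, 1.517, -0.027, 0.996, -0.02], TCP at [0.147, -0.633, 0.208] pointing down, gripper open.
Joint ranges: [-3.06, 3.06], [-0.37, 2.12], [-1.25, 1.32], [0.18, 2.47], [-1.1, 4.24], [0.23, 1.98], [-2.94, 2.94]. Speed limits (rad/s): [2.57, 2.57, 3.14, 3.14, 3.14, 3.14, 3.14].

## Interface

Orientations are given as a unit quaternion [w, x, y, z].
In Python, from cell import ctrl, cams gives the robot as it stands.
- The arm moves only by the tool apply_moves, never from a script. Its argument "deltas" is a list of rows, each an object of numbers: "dx", "dy", "dz": the shift along the tool's x, y, z in mm; "yaw": the turn about the tool's z in rad. In form: [{"dx": .., "dy": .., "dz": .., "yaw": ..}, ...]. A call has 1 to 10 rows; each row shifts and turns the commanded pose from where the row before left it, along the tool's axes as they then stand; what a row does not reach is not made up. A row lasts 1/8 s, in which the tool goes at most 62.5 mm and 10.7 degrees, less where a joint would pass 70% of its speed; a pose out of reach is approached as far as the arm can. A call with a gripper value outside its range is refused whole. "grip" is the opening in per cent of the stroke, from 0 (shut) to 100 (fully open), set as the call begins (left out, the last holds). The fingers move at their own pace and stop on an object; the grip force is fixed at half the most. Time passes only in rows, so rows that do not move let the fingers close. It gives the time, the measured TCP pose, the force, the opening and the grip force at its end, in the units of the state.
- ctrl.read_state(): the state, without advancing time (a new reading comes with each control period).
- cams.snapshot(name): name is "scene" or "top"; returns a dict with "frame" (400x640x3 uint8, red, green, blue), "K" (3x3 intrinsics, pixels), "dist" ([k1, k2, p1, p2, k3] as OpenCV has them; the pictures are not rectified), "rvec" (rotation vector, rad) and "tvec" (3), from world to camera coordinates, as OpenCV has them. Camera axes: x right, y down, z forward; pixel columns grow to the right and rows downward; lengths in m; the calibration is good to about 2 mm. A picture is of the moment at which its call begins. There is no depth.
- ctrl.finish_job(): hands the job in; it is judged then, once.
Trained networks look in the newest picture that a camera, given by its name, has taken for a name from the list of things; names that differ only in an ending like _2 or _b are one class to them, and where a whole thing is asked for, a point or a joint stands for the part that bears it (a point fixed in the world has none). Each returns a list of dicts, best first, with "p" (0 to 1); they miss things now and then, are a little off and sometimes report something else, mostly with a low value. They report only what shows in the picture. A call takes as long as a camera call.
- cams.spot_in(camera, thing): "at" ([column, row] in pixels, amid what is visible of it).
- cams.trace(camera, thing): "pixels" (400x640 bool, what is visible of it) and "at" ([column, row] in pixels, amid what is visible of it).
The state is a dict: "time_s": time; "q": joint angles; "joint_vel": joint speeds; "joint_efforts": joint torques, N m; "eef_pos": TCP position; "tool_rot": TCP orientation; "force": force on the tool from outside, world axes, zero at the start; "moment": the same for the moment, N m; "gripper_width": finger opening in m; "gripper_force": force on a finger pad.
Only numpy, scipy, OpenCV 4.12 (cv2) and the standard library are available. Lean on these libraries where they do the work, as an engineer would, in place of code of your own. Each camera call takes 0.05 s, during which the arm holds its last target. There are 200 camera calls.

## Task

Before the sprue cutter is used, check that its moving handle stops short of the fixed bar: with your fingers on the outside, push the red-gripped handle in towards the blue bar until it comes up firmly against its stop, and keep it pressed there for two seconds so that the gap left can be seen. Then ease it back out under control, never letting it snap open, and leave it resting fully open. Only push, without forcing it: do not take hold of the handle or put a finger between it and the bar, do not touch the bar, and leave the things standing round about where they are.

Things in the scene. Friction and masses are not known exactly. Their poses are not given: they have to be found in the camera images.
- cutter: sprue cutter bolted flat on the bench: grey base plate (x -235 to +51, y -38 to +62 mm, 8 mm thick), steel head on a pedestal (within 35 mm of the pivot, 87 mm high), two level handles 65 mm up. Origin on the bench under the pivot bolt; +x points to the jaws (reach 64 mm), handles run to -x: moving one on the -y side, fixed bar on the +y side. Place and turn differ from run to run.
- lever (a joint): swing of the moving handle about the vertical pivot (rad): 0 fully open, where its spring keeps it; grows as it is pushed in, turning clockwise seen from above. The stop halts it between 0.24 and 0.31, differing by run (0.50 would touch the bar). At point press it takes about 2.5 N to start, 5 N just before the stop, then some 3 N more per mm. Let go, it flies open.
- handle: moving handle and jaw; origin on the pivot axis 65 mm up, x axis parallel to the grip (jaw to +x). Red round grip, 22 mm in diameter, centre line at y = -22 mm of this frame, x = -84 to -223 mm; steel rod 15 mm thick from there to the head. Free from 54 to 76 mm above the bench, bare bench on its outer (-y) side for 60 mm and more.
- press (a point): point on the centre line of the red grip, 165 mm behind the pivot along x of handle, 65 mm above the bench: push here, level, square to the grip. x axis along the grip towards the head, +y across to the bar (the way to push), z up; the outer surface lies 11 mm to -y. It moves 40 to 52 mm from open to the stop.
- bar: fixed bar with a blue round grip (22 mm in diameter), parallel to the cutter's x axis at y = +40 mm, 65 mm up, from x = -89 to -219 mm; bare steel from there to the head. Same origin and axes as cutter. Not to be touched.
- bar_mid (a point): point on the centre line of the blue bar, 165 mm behind the pivot. With the handle at its stop, 40 to 52 mm stay clear between the two grips.
- stop_screw: brass stop screw with a black domed buffer 10 mm in diameter, between the handles, 75 mm behind the pivot; origin at the centre of the dome, 65 mm above the bench; points to the cutter's -y. Its setting along y differs by 5 mm from run to run. Fixed; the moving handle comes up against the dome.
- ring_clamp: bystander: wooden ring clamp standing on end, 33 mm in diameter, 125 mm tall, origin under its centre; easily tipped
- jar: bystander: glass jar with an aluminium cap, 48 mm in diameter, 58 mm tall, origin under its centre
- dapping_block: bystander: steel dapping block, a 50 mm cube, origin under its centre
- cast_tree: bystander: brass casting tree with small rings, foot 44 mm in diameter, 77 mm tall, origin under its centre; easily tipped

How it is judged:
On the way:
1. the handle is pressed firmly against its stop screw by the fingers and kept there (contact force between the fingers and handle above 5 N and contact force between stop_screw and handle above 3 N and value of joint lever above 0.22 rad and velocity of joint lever between -0.3 and 0.3 rad/s), for 1.5 s.
At the end, for the whole second after the job is handed in: after having been pressed by the fingers against its stop screw for at least 1.5 s without a break (stop contact over 3 N, finger contact over 5 N), the handle is back open (within 0.03 rad) and still, and the four bystanders stand upright within 10 mm of where they were (value of joint lever below 0.03 rad and velocity of joint lever between -0.1 and 0.1 rad/s and distance of each of ring_clamp, jar, dapping_block, cast_tree from where it was at the start of the episode below 0.01 m and angle between each of ring_clamp, jar, dapping_block, cast_tree's own z axis and vertical below 0.1 rad); the robot touches nothing.
It fails at once if the handle snaps open (faster than 3 rad/s, about 0.5 m/s at the grip) (velocity of joint lever below -3 rad/s).
It fails at once if the handle is forced: more than 60 N from the fingers (contact force between the fingers and handle above 60 N).
It fails at once if the handle is taken between the fingers, or fingers are put between the handle and the bar (y of the grasp point in the frame of press between -0.005 and 0.06 m and z of the grasp point in the frame of press below 0.024 m and x of the grasp point in the frame of press between -0.07 and 0.12 m).
It fails at once if the robot touches the fixed bar (contact force between any of the fingers, the arm and bar above 1 N).
It fails at once if a bystander is knocked, shifted or lifted (distance of any of ring_clamp, jar, dapping_block, cast_tree from where it was at the start of the episode above 0.01 m or angle between any of ring_clamp, jar, dapping_block, cast_tree's own z axis and vertical above 0.15 rad).
It also fails if it takes over 54 s, if anything falls off the work surface, if the arm or the gripper's body presses on something with over 40 N, if the wrist force passes 120 N, or if a joint passes its speed limit or range.

## Working session

There is one attempt and no reset: what is moved stays moved. The work goes in short steps, Python scripts to look and compute and a tool call to move; the robot and the scene stay as the last step left them, time stands still between calls to the robot, and variables do not carry over. Pictures are saved under pics/ and viewed, at most 10 in all, crops included, and the job is handed in when it is done.

Besides the shell and the picture viewer there is one more tool, called after "Request:" by a JSON object that holds its "op" and its "data", one argument or row to a line. apply_moves: Moves the arm, as the interface text tells. Its arguments: {"type":"object","properties":{"deltas":{"type":"array"},"grip":{"type":"number"}},"required":["deltas"]}

```bash
mkdir -p pics; cat > h.py <<'E'
import numpy as np, cv2
from cell import ctrl, cams
def ray(s,uv,z):
    """pixel -> world point on plane z"""
    R=cv2.Rodrigues(np.array(s["rvec"]))[0]; t=np.array(s["tvec"]).reshape(3)
    p=cv2.undistortPoints(np.array(uv,float).reshape(-1,1,2),np.array(s["K"]),np.array(s["dist"])).reshape(-1,2)
    d=np.c_[p,np.ones(len(p))]@R; c=-R.T@t
    return c+d*((z-c[2])/d[:,2])[:,None]
def proj(s,P):
    return cv2.projectPoints(np.array(P,float).reshape(-1,3),np.array(s["rvec"]),np.array(s["tvec"]),np.array(s["K"]),np.array(s["dist"]))[0].reshape(-1,2)
E
python3 - <<'E'
from h import *
H={'cutter':0.004,'handle':.065,'bar':.065,'press':.065,'bar_mid':.065,'stop_screw':.065,'ring_clamp':.06,'jar':.03,'dapping_block':.025,'cast_tree':.03}
for c in ('top','scene'):
    s=cams.snapshot(c); cv2.imwrite(f'pics/{c}0.png',s['frame'][:,:,::-1])
    print(c,'cam',(-cv2.Rodrigues(np.array(s["rvec"]))[0].T@np.array(s["tvec"]).reshape(3)).round(3))
    for n,z in H.items():
        for r in cams.spot_in(c,n)[:2]: print(n,round(r['p'],2),np.round(r['at']),ray(s,r['at'],z)[0].round(3))
st=ctrl.read_state(); print(st['time_s'],st['eef_pos'],st['tool_rot'],st['force'],st['gripper_width'])
E
```

```text
top cam [0.559 0.046 1.046]
cutter 0.74 [363. 229.] [ 0.566 -0.04   0.004]
handle 0.57 [391. 228.] [ 0.568 -0.098  0.065]
bar 0.92 [349. 233.] [ 0.554 -0.005  0.065]
press 0.82 [389. 225.] [ 0.575 -0.093  0.065]
bar_mid 0.88 [348. 235.] [ 0.551 -0.002  0.065]
stop_screw 0.43 [365. 216.] [ 0.595 -0.04   0.065]
jar 0.87 [309. 182.] [0.67 0.09 0.03]
dapping_block 0.93 [275. 208.] [0.607 0.168 0.025]
cast_tree 0.53 [304. 232.] [0.555 0.099 0.03 ]
scene cam [ 1.132 -0.13   0.682]
cutter 0.93 [260. 230.] [ 0.582 -0.031  0.004]
handle 0.85 [228. 222.] [ 0.595 -0.087  0.065]
bar 0.89 [269. 196.] [ 0.559 -0.004  0.065]
press 0.86 [225. 222.] [ 0.594 -0.092  0.065]
bar_mid 0.89 [271. 192.] [0.55  0.003 0.065]
stop_screw 0.7 [259. 215.] [ 0.599 -0.032  0.065]
ring_clamp 0.9 [169. 280.] [ 0.677 -0.199  0.06 ]
jar 0.6 [341. 238.] [0.668 0.097 0.03 ]
jar 0.5 [167. 279.] [ 0.653 -0.205  0.03 ]
dapping_block 0.64 [363. 207.] [0.609 0.166 0.025]
cast_tree 0.56 [319. 198.] [0.564 0.092 0.03 ]
cast_tree 0.28 [270. 193.] [0.52  0.008 0.03 ]
1.1 [ 0.14748116 -0.6330942   0.20783729] [4.03280657e-05 9.93464402e-01 1.14142369e-01 2.84755314e-05] [-0.00784841  0.12203566 -0.01369447] 0.0858719000684743
```

```bash
python3 - <<'E'
import cv2
a=cv2.imread('pics/top0.png')[110:310,220:480]; cv2.imwrite('pics/top0c.png',cv2.resize(a,None,fx=3,fy=3,interpolation=2))
E
```

```text
(no output)
```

View pics/top0c.png

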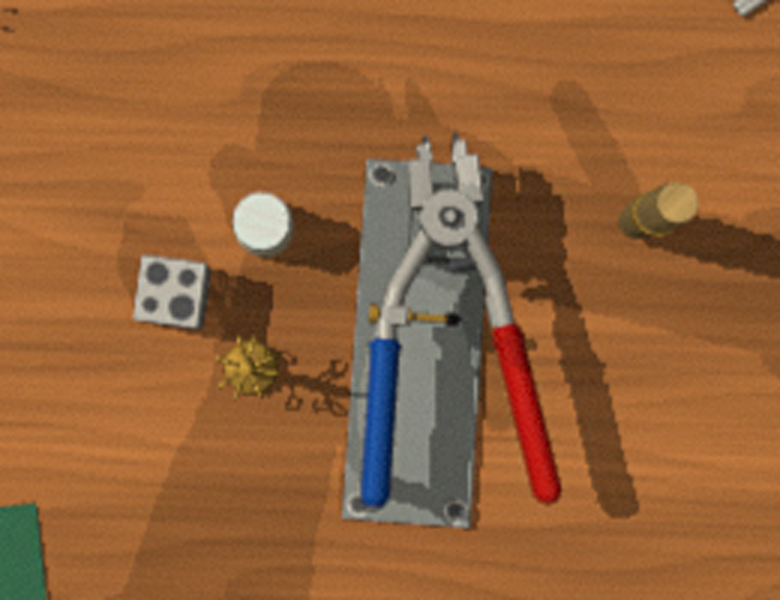

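View pics/scene0.png

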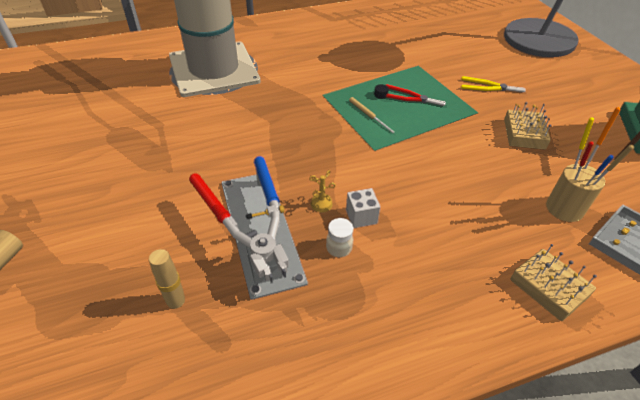

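The top view (up = +x, left = +y) shows the red grip on the -y side running from crop (505,330) to (548,495), and the blue bar at crop (380,420). The ring clamp stands to the right at crop (670,205), with the jar, block and tree on the far side of the bar. The push is towards roughly +y, from open bench.

```bash
cat >> h.py <<'E'
def grip(s,col):
    h=cv2.cvtColor(np.ascontiguousarray(s['frame']),cv2.COLOR_RGB2HSV).astype(int)
    H,S,V=h[...,0],h[...,1],h[...,2]
    m=((S>170)&(V>60)&((H<5)|(H>174))) if col=='red' else ((S>140)&(V>50)&(H>105)&(H<130))
    n,l,st,c=cv2.connectedComponentsWithStats(m.astype(np.uint8))
    R=None;best=0
    exp=proj(s,[[.56,-.09,.065]] if col=='red' else [[.555,-.003,.065]])[0]
    for i in range(1,n):
        if np.hypot(*(c[i]-exp))<40 and st[i,4]>best: best=st[i,4];R=i
    v,u=np.nonzero(l==R)
    P=ray(s,np.c_[u,v],.065)[:,:2]; c=P.mean(0)
    d=np.linalg.svd(P-c,full_matrices=False)[2][0]; d=d*np.sign(d[0])
    t=(P-c)@d; o=(P-c)@[-d[1],d[0]]
    lo,hi=np.percentile(t,[.5,99.5]); return c,d,c+d*lo,c+d*hi,np.ptp(o),best
E
python3 - <<'E'
from h import *
for c in ('top','scene'):
    s=cams.snapshot(c)
    for k in('red','blue'):
        ce,d,a,b,w,n=grip(s,k); print(c,k,n,ce.round(4),'ang',round(np.arctan2(d[1],d[0]),4),a.round(4),b.round(4),round(w,4))
    for n in ('ring_clamp','jar','handle'):
        for r in cams.trace(c,n)[:1]:
            v,u=np.nonzero(r['pixels']); print(n,r['p'],len(u),u.min(),u.max(),v.min(),v.max())
    if c=='top': print(ray(s,[[220+672/3,110+205/3]],.125), ray(s,[[220+451/3,110+216/3]],.087))
E
```

```text
top red 518 [ 0.5269 -0.1078] ang 0.2716 [ 0.4636 -0.1254] [ 0.5893 -0.0904] 0.0208
top blue 482 [0.5166 0.0009] ang -0.043 [0.4568 0.0035] [ 0.5772 -0.0017] 0.0208
ring_clamp 0.56 330 426 451 172 189
jar 0.6 337 298 318 175 195
handle 0.67 925 356 406 158 277
[[ 0.67562773 -0.19809065  0.125     ]] [[ 0.66797921 -0.04729573  0.087     ]]
scene red 593 [ 0.5263 -0.107 ] ang 0.2638 [ 0.4597 -0.125 ] [ 0.5868 -0.0907] 0.0228
scene blue 463 [0.5159 0.0016] ang -0.0464 [0.4515 0.0046] [ 0.576  -0.0012] 0.0213
ring_clamp 0.91 1288 148 184 250 308
jar 0.96 896 326 352 218 257
```

Request:
{"op": "apply_moves", "data": {
  "deltas": [
    {"dx": 30, "dy": -23.6},
    {"dx": 30, "dy": -23.6},
    {"dx": 30, "dy": -23.6},
    {"dx": 30, "dy": -23.6},
    {"dx": 30, "dy": -23.6},
    {"dx": 30, "dy": -23.6},
    {"dx": 30, "dy": -23.6},
    {"dx": 30, "dy": -23.6}
  ],
  "grip": 0
}}

```text
invalid input at $.deltas[0]: expected keys dx, dy, dz, yaw
```

Request:
{"op": "apply_moves", "data": {
  "deltas": [
    {"dx": 30, "dy": -23.6},
    {"dx": 30, "dy": -23.6},
    {"dx": 30, "dy": -23.6},
    {"dx": 30, "dy": -23.6},
    {"dx": 30, "dy": -23.6},
    {"dx": 30, "dy": -23.6},
    {"dx": 30, "dy": -23.6},
    {"dx": 30, "dy": -23.6}
  ]
}}

```text
invalid input at $.deltas[0]: expected keys dx, dy, dz, yaw
```

Request:
{"op": "apply_moves", "data": {
  "deltas": [
    {"yaw": -0.161},
    {"yaw": -0.161},
    {"yaw": -0.161},
    {"yaw": -0.161},
    {"yaw": -0.161},
    {"yaw": -0.161},
    {"yaw": -0.161},
    {"yaw": -0.161},
    {"yaw": -0.161},
    {"yaw": -0.161}
  ]
}}

```text
invalid input at $.deltas[0]: expected keys dx, dy, dz, yaw
```

All four keys are needed.

Request:
{"op": "apply_moves", "data": {
  "deltas": [
    {"dx": 30, "dy": -23.6, "dz": 0, "yaw": 0},
    {"dx": 30, "dy": -23.6, "dz": 0, "yaw": 0},
    {"dx": 30, "dy": -23.6, "dz": 0, "yaw": 0},
    {"dx": 30, "dy": -23.6, "dz": 0, "yaw": 0},
    {"dx": 30, "dy": -23.6, "dz": 0, "yaw": 0},
    {"dx": 30, "dy": -23.6, "dz": 0, "yaw": 0},
    {"dx": 30, "dy": -23.6, "dz": 0, "yaw": 0},
    {"dx": 30, "dy": -23.6, "dz": 0, "yaw": 0}
  ],
  "grip": 0
}}

```text
time_s: 2.5
eef_pos: [0.3392, -0.3939, 0.208]
tool_rot: [0.0, 0.993, 0.114, 0.0]
force: [0.5, -0.0, -0.2]
gripper_width: 0.0
gripper_force: 0.0
```

Request:
{"op": "apply_moves", "data": {
  "deltas": [
    {"dx": 30, "dy": -23.6, "dz": 0, "yaw": 0},
    {"dx": 30, "dy": -23.6, "dz": 0, "yaw": 0},
    {"dx": 30, "dy": -23.6, "dz": 0, "yaw": 0},
    {"dx": 30, "dy": -23.6, "dz": 0, "yaw": 0},
    {"dx": 30, "dy": -23.6, "dz": 0, "yaw": 0},
    {"dx": 30, "dy": -23.6, "dz": 0, "yaw": 0},
    {"dx": 30, "dy": -23.6, "dz": 0, "yaw": 0},
    {"dx": 30, "dy": -23.6, "dz": 0, "yaw": 0}
  ]
}}

```text
time_s: 3.5
eef_pos: [0.5302, -0.1555, 0.208]
tool_rot: [0.0, 0.993, 0.114, 0.0]
force: [0.2, -0.4, -0.2]
gripper_width: -0.0001
gripper_force: 0.0
```

Request:
{"op": "apply_moves", "data": {
  "deltas": [
    {"dx": 0, "dy": 0, "dz": 0, "yaw": -0.161},
    {"dx": 0, "dy": 0, "dz": 0, "yaw": -0.161},
    {"dx": 0, "dy": 0, "dz": 0, "yaw": -0.161},
    {"dx": 0, "dy": 0, "dz": 0, "yaw": -0.161},
    {"dx": 0, "dy": 0, "dz": 0, "yaw": -0.161},
    {"dx": 0, "dy": 0, "dz": 0, "yaw": -0.161},
    {"dx": 0, "dy": 0, "dz": 0, "yaw": -0.161},
    {"dx": 0, "dy": 0, "dz": 0, "yaw": -0.161},
    {"dx": 0, "dy": 0, "dz": 0, "yaw": -0.161},
    {"dx": 0, "dy": 0, "dz": 0, "yaw": -0.161}
  ]
}}

```text
time_s: 4.75
eef_pos: [0.5293, -0.1566, 0.2079]
tool_rot: [0.0, 0.604, 0.797, -0.0]
force: [-0.0, -0.5, -0.2]
gripper_width: 0.0001
gripper_force: 0.0
```

Request:
{"op": "apply_moves", "data": {
  "deltas": [
    {"dx": 0, "dy": 0, "dz": 27, "yaw": 0},
    {"dx": 0, "dy": 0, "dz": 27, "yaw": 0},
    {"dx": 0, "dy": 0, "dz": 27, "yaw": 0},
    {"dx": 0, "dy": 0, "dz": 27, "yaw": 0},
    {"dx": 0, "dy": 0, "dz": 27, "yaw": 0},
    {"dx": 0, "dy": 0, "dz": 27, "yaw": 0},
    {"dx": 0, "dy": 0, "dz": 0, "yaw": 0}
  ]
}}

```text
time_s: 5.62
eef_pos: [0.5278, -0.1563, 0.0443]
tool_rot: [-0.002, 0.606, 0.795, -0.001]
force: [0.3, 0.1, 0.8]
gripper_width: -0.0002
gripper_force: 0.0
```

```bash
python3 - <<'E'
from h import *
s=cams.snapshot('scene'); f=s['frame'][:,:,::-1][130:330,120:380]
cv2.imwrite('pics/s1.png',cv2.resize(f,None,fx=3,fy=3))
st=ctrl.read_state(); print(st['time_s'],st['eef_pos'],st['force'])
E
```

```text
5.675 [ 0.52900722 -0.1563536   0.04554217] [0.24389854 0.15069544 0.3872671 ]
```

View pics/s1.png

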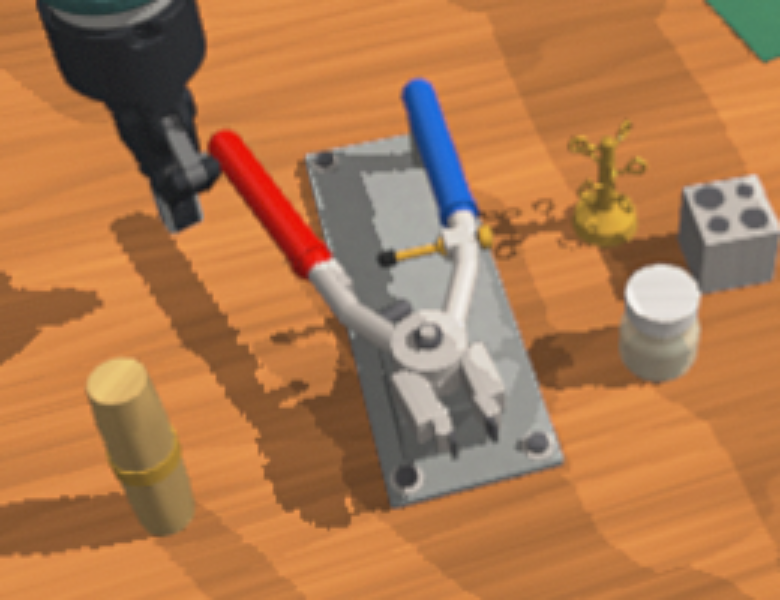

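The picture shows the closed fingers standing on the outer side of the red grip (crop ~(180,205)), clear of it and of the ring clamp. Moving in.

Request:
{"op": "apply_moves", "data": {
  "deltas": [
    {"dx": 5, "dy": 0, "dz": 0, "yaw": 0},
    {"dx": 5, "dy": 0, "dz": 0, "yaw": 0},
    {"dx": 5, "dy": 0, "dz": 0, "yaw": 0},
    {"dx": 3, "dy": 0, "dz": 0, "yaw": 0},
    {"dx": 2, "dy": 0, "dz": 0, "yaw": 0},
    {"dx": 2, "dy": 0, "dz": 0, "yaw": 0},
    {"dx": 2, "dy": 0, "dz": 0, "yaw": 0},
    {"dx": 2, "dy": 0, "dz": 0, "yaw": 0}
  ]
}}

```text
time_s: 6.68
eef_pos: [0.5224, -0.1313, 0.0458]
tool_rot: [-0.0, 0.606, 0.795, -0.0]
force: [-0.5, 1.0, -0.3]
gripper_width: 0.0002
gripper_force: 0.0
```

Request:
{"op": "apply_moves", "data": {
  "deltas": [
    {"dx": 2, "dy": 0, "dz": 0, "yaw": 0},
    {"dx": 2, "dy": 0, "dz": 0, "yaw": 0},
    {"dx": 2, "dy": 0, "dz": 0, "yaw": 0},
    {"dx": 2, "dy": 0, "dz": 0, "yaw": 0},
    {"dx": 0, "dy": 0, "dz": 0, "yaw": 0}
  ]
}}

```text
time_s: 7.3
eef_pos: [0.5199, -0.1242, 0.0458]
tool_rot: [-0.0, 0.606, 0.795, -0.0]
force: [-0.7, -3.0, 0.7]
gripper_width: 0.0002
gripper_force: 1.4
```

Contact made (about 3 N). Now following the handle's arc.

Request:
{"op": "apply_moves", "data": {
  "deltas": [
    {"dx": 3, "dy": -0.6, "dz": 0, "yaw": 0.02},
    {"dx": 3, "dy": -0.6, "dz": 0, "yaw": 0.02},
    {"dx": 3, "dy": -0.6, "dz": 0, "yaw": 0.02},
    {"dx": 3, "dy": -0.6, "dz": 0, "yaw": 0.02},
    {"dx": 3, "dy": -0.6, "dz": 0, "yaw": 0.02},
    {"dx": 3, "dy": -0.6, "dz": 0, "yaw": 0.02},
    {"dx": 3, "dy": -0.6, "dz": 0, "yaw": 0.02},
    {"dx": 3, "dy": -0.6, "dz": 0, "yaw": 0.02}
  ]
}}

```text
time_s: 8.3
eef_pos: [0.5097, -0.1015, 0.0458]
tool_rot: [-0.0, 0.669, 0.744, -0.001]
force: [-2.6, -6.0, 3.1]
gripper_width: 0.0002
gripper_force: 2.8
```

```bash
cat >> h.py <<'E'
def lever():
    s=cams.snapshot('scene'); ce,d,a,b,w,n=grip(s,'red'); th=np.arctan2(d[1],d[0]); st=ctrl.read_state()
    piv=np.array([.6688,-.0455]); N=np.array([-d[1],d[0]]); r=np.array(st['eef_pos'][:2])-(piv-.165*d-.022*N)
    f=np.array(st['force']); print('t',round(st['time_s'],2),'lever',round(.2638-th,3),'n',n,'tcp-press d,n mm',(r@d*1e3).round(1),(r@N*1e3).round(1),'F n,d,z',(f[:2]@N).round(2),(f[:2]@d).round(2),f[2].round(2),'tool-handle ang',round(2*np.arctan2(st['tool_rot'][2],st['tool_rot'][1])-np.pi/2-th,3))
E
python3 -c "from h import *; lever()"
```

```text
t 8.35 lever 0.21 n 403 tcp-press d,n mm 3.0 -24.7 F n,d,z -4.39 -2.68 3.24 tool-handle ang 0.052
```

Request:
{"op": "apply_moves", "data": {
  "deltas": [
    {"dx": 1.5, "dy": -0.3, "dz": 0, "yaw": 0.008},
    {"dx": 1.5, "dy": -0.3, "dz": 0, "yaw": 0.008},
    {"dx": 1.5, "dy": -0.3, "dz": 0, "yaw": 0.008},
    {"dx": 1.5, "dy": -0.3, "dz": 0, "yaw": 0.008}
  ]
}}

```text
time_s: 8.85
eef_pos: [0.5078, -0.0957, 0.0457]
tool_rot: [-0.001, 0.68, 0.733, -0.001]
force: [-2.8, -5.5, 4.1]
gripper_width: -0.0001
gripper_force: 3.0
```

Request:
{"op": "apply_moves", "data": {
  "deltas": [
    {"dx": 1, "dy": -0.2, "dz": 0, "yaw": 0.006},
    {"dx": 1, "dy": -0.2, "dz": 0, "yaw": 0.006},
    {"dx": 1, "dy": -0.2, "dz": 0, "yaw": 0.006}
  ]
}}

```text
time_s: 9.22
eef_pos: [0.5069, -0.0928, 0.0457]
tool_rot: [-0.001, 0.687, 0.727, -0.001]
force: [-2.5, -5.8, 3.1]
gripper_width: 0.0001
gripper_force: 3.1
```

```bash
python3 -c "from h import *; lever()"
```

```text
t 9.28 lever 0.273 n 427 tcp-press d,n mm 3.5 -26.6 F n,d,z -5.83 -3.56 3.2 tool-handle ang 0.066
```

Request:
{"op": "apply_moves", "data": {
  "deltas": [
    {"dx": 1, "dy": -0.2, "dz": 0, "yaw": 0.004},
    {"dx": 1, "dy": -0.2, "dz": 0, "yaw": 0.004},
    {"dx": 1, "dy": -0.2, "dz": 0, "yaw": 0.004}
  ]
}}

```text
time_s: 9.65
eef_pos: [0.5061, -0.0899, 0.0457]
tool_rot: [-0.001, 0.691, 0.723, -0.001]
force: [-2.9, -6.2, 3.3]
gripper_width: 0.0003
gripper_force: 3.2
```

Request:
{"op": "apply_moves", "data": {
  "deltas": [
    {"dx": 1, "dy": -0.2, "dz": 0, "yaw": 0.004},
    {"dx": 1, "dy": -0.2, "dz": 0, "yaw": 0.004},
    {"dx": 0, "dy": 0, "dz": 0, "yaw": 0}
  ]
}}

```text
time_s: 10.02
eef_pos: [0.5056, -0.0878, 0.0457]
tool_rot: [-0.001, 0.694, 0.72, -0.001]
force: [-3.0, -6.4, 3.6]
gripper_width: -0.0002
gripper_force: 3.1
```

```bash
python3 -c "from h import *; lever()"
```

```text
t 10.07 lever 0.298 n 431 tcp-press d,n mm 3.3 -25.9 F n,d,z -5.93 -2.83 3.39 tool-handle ang 0.071
```

Request:
{"op": "apply_moves", "data": {
  "deltas": [
    {"dx": 1, "dy": -0.2, "dz": 0, "yaw": 0.004},
    {"dx": 1, "dy": -0.2, "dz": 0, "yaw": 0.004},
    {"dx": 1, "dy": -0.2, "dz": 0, "yaw": 0.004}
  ]
}}

```text
time_s: 10.45
eef_pos: [0.5049, -0.085, 0.0457]
tool_rot: [-0.001, 0.698, 0.716, -0.001]
force: [-2.5, -6.1, 3.4]
gripper_width: 0.0004
gripper_force: 3.2
```

Request:
{"op": "apply_moves", "data": {
  "deltas": [
    {"dx": 1, "dy": -0.2, "dz": 0, "yaw": 0.004},
    {"dx": 1, "dy": -0.2, "dz": 0, "yaw": 0.004},
    {"dx": 0, "dy": 0, "dz": 0, "yaw": 0}
  ]
}}

```text
time_s: 10.82
eef_pos: [0.5044, -0.0829, 0.0457]
tool_rot: [-0.001, 0.701, 0.713, -0.001]
force: [-3.6, -4.9, 3.5]
gripper_width: -0.0001
gripper_force: 3.2
```

```bash
python3 - <<'E'
from h import *
lever()
s=cams.snapshot('top'); f=s['frame'][:,:,::-1][150:290,330:430]
cv2.imwrite('pics/t2.png',cv2.resize(f,None,fx=4,fy=4))
E
```

```text
t 10.88 lever 0.327 n 436 tcp-press d,n mm 3.3 -25.7 F n,d,z -5.81 -2.68 3.25 tool-handle ang 0.08
```

View pics/t2.png

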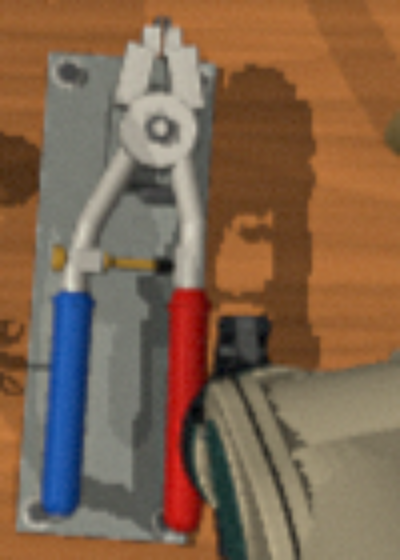

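The picture shows the rod (crop ~(185,265)) nearly touching the black dome (165,265), with the fingers on the outside. About a millimetre or two remains.

Request:
{"op": "apply_moves", "data": {
  "deltas": [
    {"dx": 1, "dy": -0.2, "dz": 0, "yaw": 0},
    {"dx": 1, "dy": -0.2, "dz": 0, "yaw": 0},
    {"dx": 0, "dy": 0, "dz": 0, "yaw": 0}
  ]
}}

```text
time_s: 11.3
eef_pos: [0.5042, -0.0816, 0.0457]
tool_rot: [-0.0, 0.701, 0.713, -0.001]
force: [-2.6, -7.4, 2.9]
gripper_width: -0.0001
gripper_force: 3.6
```

Request:
{"op": "apply_moves", "data": {
  "deltas": [
    {"dx": 1, "dy": 0, "dz": 0, "yaw": 0},
    {"dx": 1, "dy": 0, "dz": 0, "yaw": 0},
    {"dx": 0, "dy": 0, "dz": 0, "yaw": 0}
  ]
}}

```text
time_s: 11.68
eef_pos: [0.5041, -0.081, 0.0458]
tool_rot: [0.0, 0.702, 0.713, -0.002]
force: [-3.3, -9.4, 3.5]
gripper_width: -0.0002
gripper_force: 4.6
```

Request:
{"op": "apply_moves", "data": {
  "deltas": [
    {"dx": 1, "dy": 0, "dz": 0, "yaw": 0},
    {"dx": 1, "dy": 0, "dz": 0, "yaw": 0},
    {"dx": 1, "dy": 0, "dz": 0, "yaw": 0},
    {"dx": 1, "dy": 0, "dz": 0, "yaw": 0},
    {"dx": 0, "dy": 0, "dz": 0, "yaw": 0}
  ]
}}

```text
time_s: 12.3
eef_pos: [0.5039, -0.0801, 0.0458]
tool_rot: [0.001, 0.703, 0.712, -0.003]
force: [-2.6, -16.1, 3.1]
gripper_width: 0.0
gripper_force: 6.7
```

```bash
python3 -c "from h import *; lever()"
```

```text
t 12.35 lever 0.345 n 435 tcp-press d,n mm 3.5 -25.9 F n,d,z -15.75 -1.7 3.66 tool-handle ang 0.094
```

16 N, firmly against the stop. Holding for over 2 s.

Request:
{"op": "apply_moves", "data": {
  "deltas": [
    {"dx": 0, "dy": 0, "dz": 0, "yaw": 0},
    {"dx": 0, "dy": 0, "dz": 0, "yaw": 0},
    {"dx": 0, "dy": 0, "dz": 0, "yaw": 0},
    {"dx": 0, "dy": 0, "dz": 0, "yaw": 0},
    {"dx": 0, "dy": 0, "dz": 0, "yaw": 0},
    {"dx": 0, "dy": 0, "dz": 0, "yaw": 0},
    {"dx": 0, "dy": 0, "dz": 0, "yaw": 0},
    {"dx": 0, "dy": 0, "dz": 0, "yaw": 0},
    {"dx": 0, "dy": 0, "dz": 0, "yaw": 0},
    {"dx": 0, "dy": 0, "dz": 0, "yaw": 0}
  ]
}}

```text
time_s: 13.6
eef_pos: [0.5039, -0.0801, 0.0458]
tool_rot: [0.001, 0.703, 0.712, -0.003]
force: [-2.6, -16.8, 2.9]
gripper_width: 0.0001
gripper_force: 6.7
```

Request:
{"op": "apply_moves", "data": {
  "deltas": [
    {"dx": 0, "dy": 0, "dz": 0, "yaw": 0},
    {"dx": 0, "dy": 0, "dz": 0, "yaw": 0},
    {"dx": 0, "dy": 0, "dz": 0, "yaw": 0},
    {"dx": 0, "dy": 0, "dz": 0, "yaw": 0},
    {"dx": 0, "dy": 0, "dz": 0, "yaw": 0},
    {"dx": 0, "dy": 0, "dz": 0, "yaw": 0},
    {"dx": 0, "dy": 0, "dz": 0, "yaw": 0},
    {"dx": 0, "dy": 0, "dz": 0, "yaw": 0},
    {"dx": 0, "dy": 0, "dz": 0, "yaw": 0},
    {"dx": 0, "dy": 0, "dz": 0, "yaw": 0}
  ]
}}

```text
time_s: 14.85
eef_pos: [0.5039, -0.0801, 0.0458]
tool_rot: [0.001, 0.703, 0.712, -0.003]
force: [-2.5, -15.7, 2.9]
gripper_width: -0.0
gripper_force: 6.7
```

Held 2.5 s; easing back slowly along the same arc.

Request:
{"op": "apply_moves", "data": {
  "deltas": [
    {"dx": -2, "dy": 0, "dz": 0, "yaw": 0},
    {"dx": -2, "dy": 0, "dz": 0, "yaw": 0},
    {"dx": -2, "dy": 0, "dz": 0, "yaw": 0},
    {"dx": -2, "dy": 0.2, "dz": 0, "yaw": -0.008},
    {"dx": -2, "dy": 0.4, "dz": 0, "yaw": -0.01},
    {"dx": -2, "dy": 0.4, "dz": 0, "yaw": -0.01},
    {"dx": -2, "dy": 0.4, "dz": 0, "yaw": -0.01},
    {"dx": -2, "dy": 0.4, "dz": 0, "yaw": -0.01},
    {"dx": -2, "dy": 0.4, "dz": 0, "yaw": -0.01},
    {"dx": -2, "dy": 0.4, "dz": 0, "yaw": -0.01}
  ]
}}

```text
time_s: 16.1
eef_pos: [0.5077, -0.0947, 0.0457]
tool_rot: [-0.0, 0.676, 0.737, -0.001]
force: [-2.9, -5.6, 2.4]
gripper_width: 0.0002
gripper_force: 2.8
```

Request:
{"op": "apply_moves", "data": {
  "deltas": [
    {"dx": -2.5, "dy": 0.5, "dz": 0, "yaw": -0.016},
    {"dx": -2.5, "dy": 0.5, "dz": 0, "yaw": -0.016},
    {"dx": -2.5, "dy": 0.5, "dz": 0, "yaw": -0.016},
    {"dx": -2.5, "dy": 0.5, "dz": 0, "yaw": -0.016},
    {"dx": -2.5, "dy": 0.5, "dz": 0, "yaw": -0.016},
    {"dx": -2.5, "dy": 0.5, "dz": 0, "yaw": -0.016},
    {"dx": -2.5, "dy": 0.5, "dz": 0, "yaw": -0.016},
    {"dx": -2.5, "dy": 0.5, "dz": 0, "yaw": -0.016},
    {"dx": -2.5, "dy": 0.5, "dz": 0, "yaw": -0.016},
    {"dx": -2.5, "dy": 0.5, "dz": 0, "yaw": -0.016}
  ]
}}

```text
time_s: 17.35
eef_pos: [0.5178, -0.1182, 0.0458]
tool_rot: [0.0, 0.615, 0.789, 0.0]
force: [-2.1, -4.2, 1.0]
gripper_width: 0.0
gripper_force: 1.8
```

```bash
python3 -c "from h import *; lever()"
```

```text
t 17.4 lever 0.104 n 397 tcp-press d,n mm 4.5 -26.2 F n,d,z -3.45 -2.21 1.89 tool-handle ang 0.087
```

Request:
{"op": "apply_moves", "data": {
  "deltas": [
    {"dx": -2, "dy": 0.3, "dz": 0, "yaw": -0.005},
    {"dx": -2, "dy": 0.3, "dz": 0, "yaw": 0},
    {"dx": -2, "dy": 0.3, "dz": 0, "yaw": 0},
    {"dx": -2, "dy": 0.3, "dz": 0, "yaw": 0},
    {"dx": -2, "dy": 0.3, "dz": 0, "yaw": 0},
    {"dx": -2, "dy": 0, "dz": 0, "yaw": 0},
    {"dx": -2, "dy": 0, "dz": 0, "yaw": 0},
    {"dx": -2, "dy": 0, "dz": 0, "yaw": 0},
    {"dx": -2, "dy": 0, "dz": 0, "yaw": 0},
    {"dx": -2, "dy": 0, "dz": 0, "yaw": 0}
  ]
}}

```text
time_s: 18.65
eef_pos: [0.524, -0.1372, 0.0458]
tool_rot: [-0.0, 0.613, 0.79, 0.0]
force: [0.6, 0.4, -0.7]
gripper_width: 0.0003
gripper_force: 0.0
```

Request:
{"op": "apply_moves", "data": {
  "deltas": [
    {"dx": -2, "dy": 0, "dz": 0, "yaw": 0},
    {"dx": -3, "dy": 0, "dz": 0, "yaw": 0},
    {"dx": -4, "dy": 0, "dz": 0, "yaw": 0},
    {"dx": -5, "dy": 0, "dz": 0, "yaw": 0},
    {"dx": -5, "dy": 0, "dz": 0, "yaw": 0},
    {"dx": -5, "dy": 0, "dz": 0, "yaw": 0},
    {"dx": 0, "dy": 0, "dz": 0, "yaw": 0},
    {"dx": 0, "dy": 0, "dz": 0, "yaw": 0}
  ]
}}

```text
time_s: 19.65
eef_pos: [0.5299, -0.1602, 0.0458]
tool_rot: [-0.0, 0.613, 0.79, 0.0]
force: [0.6, 0.3, 0.1]
gripper_width: 0.0
gripper_force: 0.0
```

```bash
python3 - <<'E'
from h import *
lever()
s=cams.snapshot('scene'); f=s['frame'][:,:,::-1][130:330,120:380]
cv2.imwrite('pics/s3.png',cv2.resize(f,None,fx=3,fy=3))
E
```

```text
t 19.7 lever 0.001 n 596 tcp-press d,n mm 1.1 -52.6 F n,d,z -1.24 -0.71 0.04 tool-handle ang -0.011
```

View pics/s3.png

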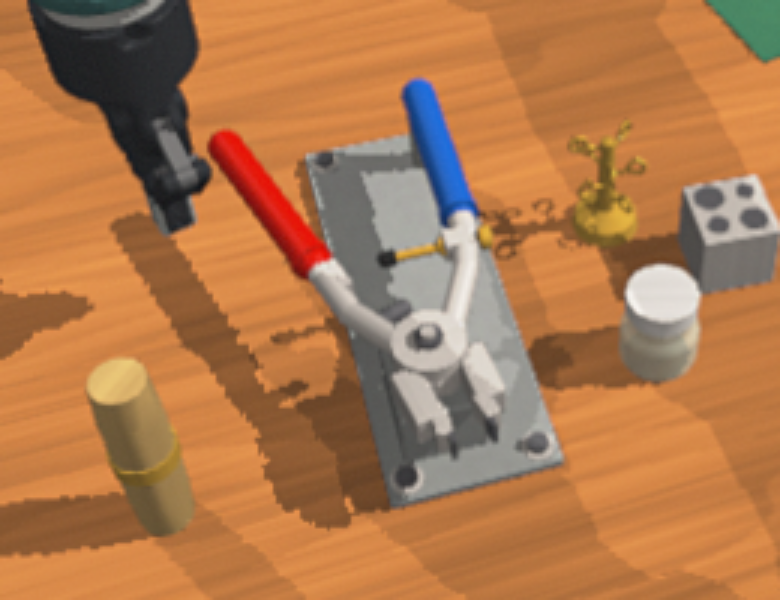

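The handle is fully open (red grip back at crop (215,140)–(315,265)), the fingers are clear of it, and the bystanders stand where they were. Handing in.

```bash
python3 -c "from cell import ctrl; print(ctrl.finish_job())"
```

```text
the job is handed in; nothing more can be done
None
```

I pushed the handle against its stop at about 16 N, held it there for 2.5 s and eased it back to rest fully open; the fingers are clear and the things round about look unmoved. The job is handed in, but no verdict came back.

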